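Take the food holder off a mandoline slicer and put it in the drying tray

ROBOT

A 6-joint arm with a two-finger parallel gripper is mounted at the origin on a cart in front of the work surface, level with it; the furniture and walls round the work are solid. World frame = base frame: x ahead of the robot, y to its left, z up, the work surface at z = 0. Lengths are in m, angles in rad, forces in N, time in s.
With the tool pointing down it reaches from about 0.275 to 0.775 m from the base axis. Payload 14.6 kg.
Tool frame: the origin (TCP) lies at the very end of the fingers, on their centre line; the grasp point (between the pads) lies 19 mm behind it (env.hold_point_z is the distance from the TCP to the grasp point, in m); z points along the fingers, y is the line along which they close (so a half turn about z gives the same grasp; the last joint's range is limited). The gripper opens to 85 mm and grips with 20 to 120 N. Pads are 22 mm wide; open, the fingers measure 114 mm over their backs; the gripper's body (76 mm by 85 mm) begins 54 mm behind the grasp point. The pads swing forward as they close: fully open they stand 13 mm farther back than shut.
Start: joints at [0.956, 0.263, -0.048, 1.259, 0, 1.415], TCP at [0.233, 0.47, 0.231] pointing down, gripper open.
Joint ranges: [-2.65, 2.65], [-0.89, 1.7], [-1.18, 1.37], [-2.13, 2.11], [-1.35, 1.29], [-3.14, 3.14]. Speed limits (rad/s): [1.89, 1.89, 2.57, 2.79, 3.14, 3.14].

INTERFACE

Orientations are given as a unit quaternion [w, x, y, z].
In Python, from station import env, vision gives the robot as it stands.
- The arm moves only by the shell command python3 -m pendant 'ROWS' [OPENING]. ROWS is JSON, a list of rows, each an object with "slide": the shift along the tool's x, y, z in cm, a list of three; "rot": the turn, a rotation vector about the tool's x, y, z in degrees, a list of three. In form: [{"slide": [tx, ty, tz], "rot": [ax, ay, az]}, ...]. A call has 1 to 10 rows; each row is the pose to reach, as a shift and turn from the pose commanded when the call began, along the tool's axes at that moment; what a row does not reach only later rows make up. A row lasts 1/10 s, in which the tool goes at most 50 mm and 8.59 degrees, less where a joint would pass 70% of its speed; a pose out of reach is approached as far as the arm can. A call with a gripper value outside its range is refused whole. OPENING is the opening, from 0 (shut) to 1 (fully open), set as the call begins (- or left out, the last holds). The fingers move at their own pace and stop on an object; the grip force is fixed at half the most. Time passes only in rows, so rows that repeat a pose let the fingers close. It gives the time, the measured TCP pose, the force, the opening and the grip force at its end, in the units of the state.
- env.get_state(): the state, without advancing time (a new reading comes with each control period).
- vision.capture(name): name is "side" or "top" or "wrist"; returns (picture, depth): 384x512x3 uint8, red, green, blue; 384x512 float32, m along the optical axis (not along the pixel's ray), 0 where there is no reading.
- vision.get_calibration(name): a dict with "fov_y" (degrees; the focal length in pixels is half the picture's height over the tangent of half this angle, whatever the lens; pixels are square), "cx", "cy" (the principal point, pixels), "position" and "orientation" of the camera in the world. Camera axes: x right, y up, looking along -z (the intrinsics and any distortion apply to the point x, -y, -z); pixel columns grow to the right and rows downward; lengths in m; the calibration is good to about 2 mm. A picture is of the moment at which its call begins: read the wrist's pose just before it. get_calibration takes no time and is no camera call; for the wrist camera it gives the pose at the moment of the call.
- env.job_done(): hands the job in; it is judged then, once.
The state is a dict: "time_s": time; "joints": joint angles; "joint_velocities": joint speeds; "effort": joint torques, N m; "ee_pos": TCP position; "ee_rot": TCP orientation; "contact_force": force on the tool from outside, world axes, zero at the start; "torque": the same for the moment, N m; "opening": finger opening in m; "gripper_force": force on a finger pad.
Only numpy, scipy, OpenCV 4.12 (cv2) and the standard library are available. Lean on these libraries where they do the work, as an engineer would, in place of code of your own. Each camera call takes 0.05 s, during which the arm holds its last target. There are 200 camera calls.

TASK

The slicing is done: take the food holder off the mandoline so that it can dry. Stand the salt shaker that was left on the slicer's open end aside, upright on a free patch of the worktop, and turn the little stop on the slicer's front rail fully back over the rail; then slide the holder along its track to the open end, lift it off there and lower it upright and flat into the free compartment of the drying tray, letting go only once it is down. Do not knock or shift the cup in the tray or anything else standing about.

Things in the scene. Friction and masses are not known exactly. Their poses are not given: they have to be found in the camera images.
- slicer: Fixed mandoline slicer: steel bed, white sides, aluminium lips on both side rails, black loop handle at the closed end (-y, to y -190 mm). 130 mm wide (x), 300 long (y). Origin: underside centre, on the worktop. The track runs along y, open end +y; the bed's surface is 30 mm up. Yaw within 0.3 rad; left or right of the tray. From y -150 to 50 mm the lips (top 43.5 mm up) hold the holder down.
- track_closed (a point): Point on the bed's surface, on the track's centre line at y = -100 mm in the slicer's frame. Axes as the slicer's. Under the lips (underside 38.5 mm above the worktop, 88 mm clear between them) the holder can only slide, with 2.5 mm play to each side and upward.
- track_bay (a point): Point on the bed's surface, on the track's centre line at y = 100 mm: middle of the open bay (y 50 to 150 mm in the slicer's frame), which has no lips, no end wall and side walls 31.5 mm high. The holder can be lifted straight up with its centre at y = 92 mm or more; up to y = 110 mm it is fully on the bed. Axes as the slicer's.
- stop (a joint): Angle (rad) of the turn-button stop: steel tongue 41 mm long with an upright knob, on a vertical pin on the slicer's front (-x) rail. At 0 the tongue points to the slicer's +x across the track and blocks the holder; from there it turns only clockwise seen from above, towards the closed end, to 1.57, along the rail: track free. Stays where left (about 0.5 N at the knob). Starts at 0 to 0.3.
- stop_pivot (a point): Point on the stop's vertical pivot axis (x -59.5, y 55 mm in the slicer's frame), 68 mm above the worktop, level with the knob's middle. Axes as the slicer's.
- stop_knob (a point): Middle of the stop's black upright round thumb knob, 13 to 14 mm in diameter, from 51 to 84 mm above the worktop, 30 mm from the pivot axis; this point is 68 mm up. Pinched between two fingers it can turn in the grasp while it is led round the pivot. Its x axis points away from the pivot.
- holder_center (a point): Loose food holder, 126 to 250 g, 62 mm high: white plate 104 (x, across the track) x 80 (y, along it) x 6 mm, on it a white drum 70 mm in diameter up to 22 mm, then a black upright bar grip 30 (x) x 58 (y) mm, from 22 to 62 mm above the underside. This point: on its centre line, 31 mm above the underside. Parallel to the slicer; starts at y -95 to -20 mm in the slicer's frame.
- bay (a point): Floor centre of the free front compartment of the fixed white drying tray, 4 mm above the worktop. Inside 118 mm (x) x 98 mm (y), walls 4 mm thick, their top 18 mm above the worktop: the holder goes in with its x along this x, either way round, with 7 and 9 mm play to each side. Tray 219 x 106 mm; the compartment behind (+x) holds a cup. Yaw within 0.25 rad.
- cup_center (a point): Bystander: white espresso cup, 62 x 92 mm, 51 mm high, standing in the tray's rear compartment; this point is half-way up.
- spice_jar_center (a point): Bystander: small glass spice jar with a light cap, 43 mm in diameter, 100 mm high, close behind (+x of) the slicer; half-way up.
- dark_bottle_center (a point): Bystander: dark bottle, 46 mm in diameter, 205 mm high, behind the work; half-way up.
- salt_center (a point): Loose salt shaker, 100 g, 90 mm high, round: 44 mm in diameter up to 70 mm, then a domed cap 34 mm wide. It starts upright on the bed in the slicer's open bay (y 105 to 118 mm in the slicer's frame), in the holder's way. This point: on its axis, half-way up. Free worktop lies 0.41 to 0.60 m ahead of the robot, from 0.25 m to its right to 0.37 m to its left, wherever nothing stands.
- bowl_center (a point): Bystander: round white lidded sugar bowl, 95 mm in diameter, 74 mm high; half-way up.
- glass_center (a point): Bystander: clear tumbler, 80 mm in diameter, 91 mm high; half-way up.
- timer_center (a point): Bystander: egg timer, round, 60 mm in diameter, 48 mm high; half-way up.
- salt: The salt shaker itself; origin: centre of its underside, 45 mm below point salt_center.
- holder: The food holder itself; origin: centre of the runner plate's underside, 31 mm below point holder_center.

How it is judged:
On the way, in this order (a step that is already met when the one before it is completed fails the run):
1. the stop is turned back over the rail (1.2 rad or more) (value of joint stop above 1.2 rad), for 0.1 s.
2. with the salt shaker standing upright on the worktop, the holder is slid along the bed into the open bay (height (world z) of salt_center between 0.036 and 0.054 m and angle between salt_center's own z axis and vertical below 0.15 rad and horizontal distance between salt_center and bay above 0.07 m and y of holder_center in the frame of slicer above 0.082 m and z of holder_center in the frame of slicer below 0.075 m and x of holder_center in the frame of slicer between -0.02 and 0.02 m), for 0.05 s.
3. the holder is lifted clear of the slicer (z of holder_center in the frame of slicer above 0.09 m), for 0.05 s.
4. the holder is lowered into the tray's free compartment while still held: no more than 12 mm above its floor (x of holder_center in the frame of bay between -0.015 and 0.015 m and y of holder_center in the frame of bay between -0.017 and 0.017 m and z of holder_center in the frame of bay below 0.043 m and contact force between the fingers and holder above 0.3 N), for 0.05 s.
At the end, for the whole second after the job is handed in: The holder rests upright (within 0.08 rad) and flat on the floor of the tray's front compartment (height within 5 mm; centre within 15 mm in x, 17 mm in y; turned under 0.3 rad), let go. The salt shaker stands upright (within 0.15 rad) on the worktop, outside that compartment (height (world z) of salt_center between 0.036 and 0.054 m and angle between salt_center's own z axis and vertical below 0.15 rad and horizontal distance between salt_center and bay above 0.07 m and x of holder_center in the frame of bay between -0.015 and 0.015 m and y of holder_center in the frame of bay between -0.017 and 0.017 m and z of holder_center in the frame of bay between 0.027 and 0.036 m and angle between holder_center's own z axis and vertical below 0.08 rad and angle between the y axis of holder_center and the y axis of bay, either way round below 0.3 rad and linear speed of each of holder, salt below 0.02 m/s); the robot touches nothing.
It fails at once if the salt shaker is tipped over (angle between salt_center's own z axis and vertical above 0.6 rad).
It fails at once if the cup in the tray is shifted by more than 20 mm or tipped (distance of cup_center from where it was at the start of the episode above 0.02 m or angle between cup_center's own z axis and vertical above 0.3 rad).
It fails at once if another bystander (spice jar, bottle, sugar bowl, tumbler, egg timer) is shifted by more than 20 mm or tipped ((distance of spice_jar_center from where it was at the start of the episode above 0.02 m or angle between spice_jar_center's own z axis and vertical above 0.3 rad) or (distance of dark_bottle_center from where it was at the start of the episode above 0.02 m or angle between dark_bottle_center's own z axis and vertical above 0.3 rad) or (distance of bowl_center from where it was at the start of the episode above 0.02 m or angle between bowl_center's own z axis and vertical above 0.3 rad) or (distance of glass_center from where it was at the start of the episode above 0.02 m or angle between glass_center's own z axis and vertical above 0.3 rad) or (distance of timer_center from where it was at the start of the episode above 0.02 m or angle between timer_center's own z axis and vertical above 0.3 rad)).
It also fails if it takes over 70 s, if anything falls off the work surface, if the arm or the gripper's body presses on something with over 40 N, if the wrist force passes 120 N, or if a joint passes its speed limit or range.

## Working session

There is one attempt and no reset: what is moved stays moved. The work goes in short steps, Python scripts to look and compute and a shell command to move; the robot and the scene stay as the last step left them, time stands still between calls to the robot, and variables do not carry over. Pictures are saved under pics/ and viewed, at most 10 in all, crops included, and the job is handed in when it is done.

```bash
ls; mkdir -p pics; cat > h.py <<'E'
import numpy as np, cv2
from station import env, vision
from scipy.spatial.transform import Rotation as R
def q(w): return R.from_quat([w[1],w[2],w[3],w[0]])
def cloud(n):
    c=vision.get_calibration(n); im,d=vision.capture(n)
    f=192/np.tan(np.radians(c['fov_y'])/2)
    v,u=np.mgrid[0:384,0:512]
    P=np.stack([(u-c['cx'])/f*d,-(v-c['cy'])/f*d,-d],-1)
    W=P@q(c['orientation']).as_matrix().T+np.array(c['position'])
    W[d==0]=np.nan
    return im,d,W,c
def save(n,im,s=1.5): cv2.imwrite('pics/'+n+'.png',cv2.resize(im[:,:,::-1],None,fx=s,fy=s,interpolation=cv2.INTER_CUBIC))
E
python3 - <<'E'
from h import *
for n in('top','side'):
    im,d,W,c=cloud(n); save(n,im); np.savez(n,im=im,W=W); print(c,np.mean(d==0))
s=env.get_state(); print(s['ee_pos'],s['ee_rot'],s['opening'])
E
```

```text
pics
{'fov_y': 55.02275561187025, 'cx': 257.4826566108245, 'cy': 189.60523661142497, 'position': array([0.37128077, 0.05782292, 1.18373586]), 'orientation': array([ 0.70904326,  0.07179313, -0.06894413, -0.69810465])} 0.0036875406901041665
{'fov_y': 55.67346857667741, 'cx': 248.94112477181196, 'cy': 188.32664507195364, 'position': array([0.52859556, 0.86545841, 0.65035771]), 'orientation': array([-0.05390867, -0.0168859 ,  0.4689292 ,  0.88142732])} 0.004094441731770833
[0.23285811 0.47028174 0.23087214] [-1.58537655e-04  2.27869503e-01  9.73691572e-01 -4.32255216e-04] 0.08518939377693491
```

View pics/top.png

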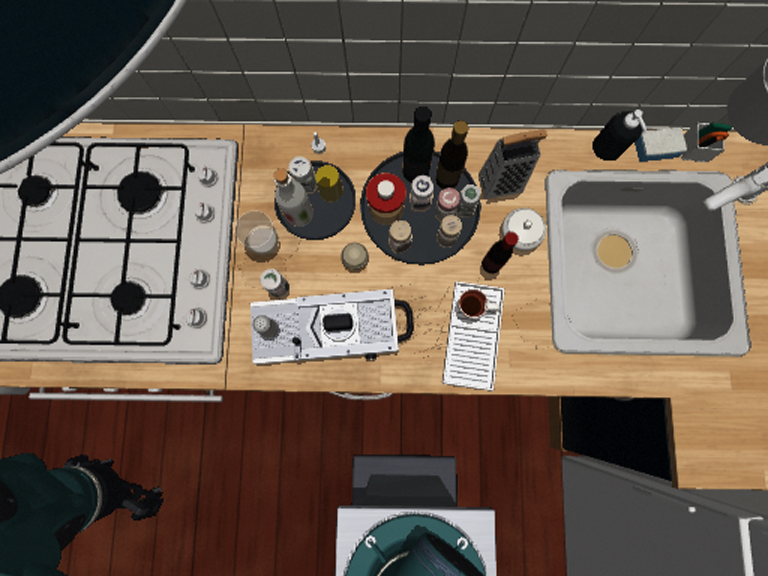

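View pics/side.png

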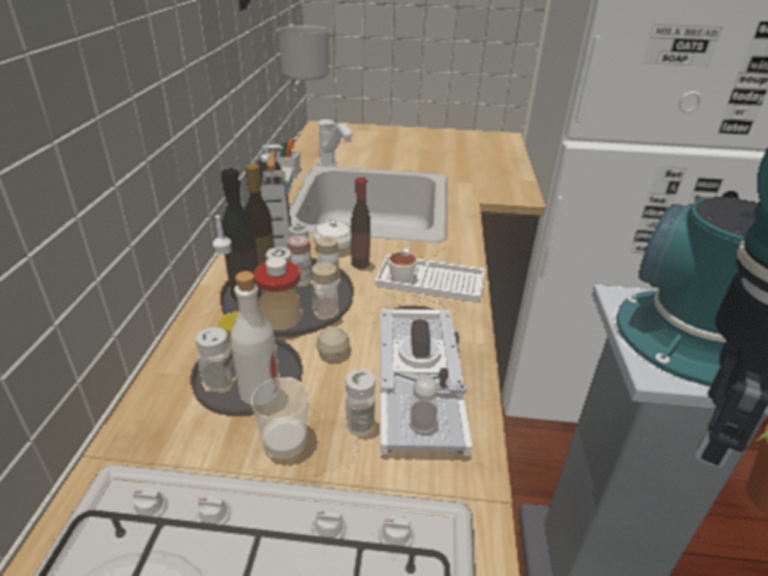

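The top view (1.5x pixels) shows the slicer at about (250-398, 291-362), open end to the left. The salt is at (263,325), the stop knob at (297,341), the holder grip at (340,322) and the spice jar at (273,281). The tray is at (443-504, 282-390) with the cup in its upper compartment; the timer is at (354,257).

```bash
python3 - <<'E'
from h import *
D=np.load('top.npz'); W=D['W']; im=D['im']
def at(u,v): return W[int(v/1.5),int(u/1.5)].round(3)
for n,p in dict(salt=(263,323),knob=(297,341),grip=(340,322),jar=(272,278),timer=(354,255),bottle=(505,245),wood1=(425,340),wood2=(525,340),wood3=(330,282),wood4=(420,275),trayfloor=(472,350),cup=(472,302)).items(): print(n,at(*p))
v,u=np.mgrid[0:384,0:512]
def box(name,x0,x1,y0,y1,z0,z1,sat=60):
    hs=cv2.cvtColor(im,cv2.COLOR_RGB2HSV)[...,1]
    m=(u>x0/1.5)&(u<x1/1.5)&(v>y0/1.5)&(v<y1/1.5)&(W[...,2]>z0)&(W[...,2]<z1)
    P=W[m][:,:2].astype(np.float32)*1000
    r=cv2.minAreaRect(P); print(name,m.sum(),r)
    return P
box('slicer',245,400,286,368,.027,.05)
box('tray',438,510,278,394,.010,.024)
P=box('grip',315,365,305,340,.088,.1)
P=box('knob',288,306,332,352,.06,.1); print(P.mean(0))
P=box('salt',250,278,308,340,.07,.14); print(P.mean(0))
# plane check
print(np.nanmedian(W[220:230,280:286,2]))
E
```

```text
salt [0.508 0.303 0.118]
knob [0.477 0.24  0.083]
grip [0.516 0.157 0.093]
jar [0.601 0.294 0.1  ]
timer [0.663 0.134 0.048]
bottle [ 0.651 -0.154  0.191]
wood1 [ 0.492 -0.019  0.004]
wood2 [ 0.496 -0.235 -0.001]
wood3 [0.613 0.187 0.003]
wood4 [ 0.634 -0.009 -0.001]
trayfloor [ 0.471 -0.118  0.004]
cup [ 0.572 -0.117  0.02 ]
slicer 3319 ((521.1361694335938, 193.52383422851562), (158.57667541503906, 311.28448486328125), 3.076687812805176)
tray 505 ((502.8900451660156, -117.14801788330078), (116.70121765136719, 219.11375427246094), 81.88023376464844)
grip 161 ((517.9263305664062, 161.41336059570312), (27.426109313964844, 56.793365478515625), 2.731337308883667)
knob 19 ((478.5816345214844, 243.7823028564453), (9.134650230407715, 11.59422492980957), 0.2365104854106903)
[478.37207 243.49057]
salt 166 ((505.5301208496094, 305.12066650390625), (38.72004318237305, 34.40787124633789), 1.0501888990402222)
[504.1676  302.90512]
-0.0003656285316732122
```

```bash
cat >> h.py <<'E'
def go(x,y,z,ang):
    """rows needed for TCP at x,y,z pointing down, finger (tool y) line at ang deg (mod 180)"""
    s=env.get_state(); R0=q(s['ee_rot']); p=np.array(s['ee_pos'])
    best=None
    for a in (ang,ang+180):
        t=np.radians(a); Y=np.array([np.cos(t),np.sin(t),0]); Z=np.array([0,0,-1.]); X=np.cross(Y,Z)
        rv=np.degrees((R0.inv()*R.from_matrix(np.stack([X,Y,Z],1))).as_rotvec())
        if best is None or np.linalg.norm(rv)<np.linalg.norm(best): best=rv
    sl=R0.inv().apply(np.array([x,y,z])-p)*100
    print('slide',sl.round(2),'rot',best.round(1),'| at',p.round(4),'j6',round(s['joints'][5],2),'op',round(s['opening'],3),'t',s['time_s'])
E
python3 -c "
from h import *
go(.46,.27,.27,3.5)"
```

```text
slide [-29.24  -7.87  -3.91] rot [-0.1  0.  60.2] | at [0.2329 0.4703 0.2309] j6 1.42 op 0.085 t 0.1
```

```bash
python3 -m pendant '[{"slide":[-3,-0.8,-0.5],"rot":[0,0,7]},{"slide":[-7,-1.7,-1.5],"rot":[0,0,15]},{"slide":[-11,-3,-2.5],"rot":[0,0,23]},{"slide":[-15,-4,-3.9],"rot":[0,0,31]},{"slide":[-19,-5,-3.9],"rot":[0,0,39]},{"slide":[-23,-6.2,-3.9],"rot":[0,0,47]},{"slide":[-27,-7.2,-3.9],"rot":[0,0,54]},{"slide":[-29.2,-7.9,-3.9],"rot":[0,0,60.2]},{"slide":[-29.2,-7.9,-3.9],"rot":[0,0,60.2]},{"slide":[-29.2,-7.9,-3.9],"rot":[0,0,60.2]}]' 1
python3 - <<'E'
from h import *
im,d,W,c=cloud('wrist'); save('w1',im); np.savez('w1',im=im,W=W); print(c)
E
```

```text
time_s: 1.1
ee_pos: [0.4595, 0.2699, 0.27]
ee_rot: [-0.0, 0.685, 0.728, -0.0]
contact_force: [-0.4, 0.1, 0.1]
opening: 0.0854
gripper_force: 0.0
{'fov_y': 59.964382627058576, 'cx': 253.00029516495286, 'cy': 191.98674279469353, 'position': array([0.45537588, 0.34923582, 0.41227834]), 'orientation': array([ 0.98692699, -0.15821351, -0.00414546,  0.03043702])}
```

View pics/w1.png

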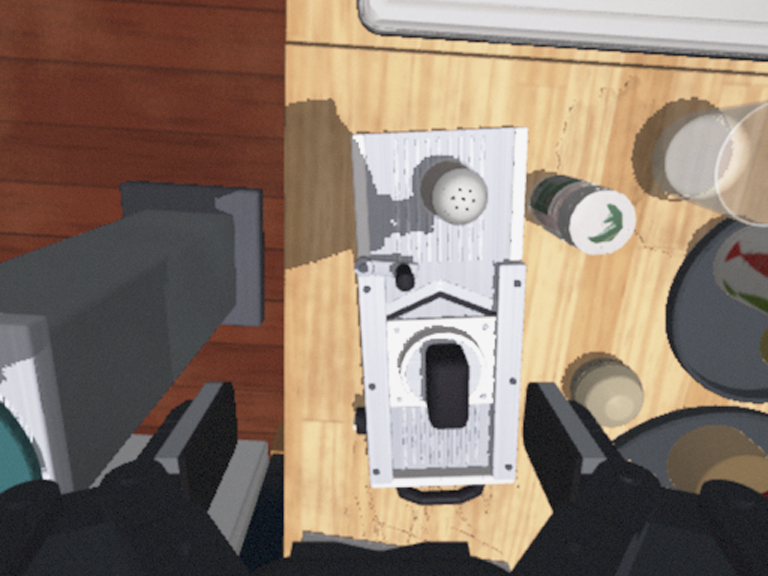

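The close wrist view shows the slicer's corners at (352,135), (526,127), (513,481) and (372,487). The salt cap is at (462,195), the knob top at (405,270) and the bar grip top at (447,385).

```bash
cat >> h.py <<'E'
def ray(c,u,v,z,s=1.5):
    f=192/np.tan(np.radians(c['fov_y'])/2)
    r=q(c['orientation']).apply([((u+.5)/s-.5-c['cx'])/f,-((v+.5)/s-.5-c['cy'])/f,-1]); p=np.array(c['position'])
    return (p+r*(z-p[2])/r[2])[:2]
E
python3 - <<'E'
from h import *
c=vision.get_calibration('wrist'); D=np.load('w1.npz'); W=D['W']
A=[ray(c,352,135,.0315),ray(c,526,127,.0315),ray(c,513,481,.0435),ray(c,372,487,.0435)]
L=np.array([[-65,150],[65,150],[65,-150],[-65,-150]])/1000
A=np.array(A); Lc=L-L.mean(0); Ac=A-A.mean(0)
th=np.arctan2((Lc[:,0]*Ac[:,1]-Lc[:,1]*Ac[:,0]).sum(),(Lc*Ac).sum()); M=np.array([[np.cos(th),-np.sin(th)],[np.sin(th),np.cos(th)]])
t=A.mean(0); print('slicer',t,np.degrees(th),'resid',((A-t)@M-L).round(4).tolist())
for n,p,z in (('salt',(462,190),.12),('knob',(405,270),.084),('grip',(447,385),.092)):
    g=ray(c,*p,z); print(n,g.round(4),'local',((g-t)@M).round(4))
v,u=np.mgrid[0:384,0:512]
for n,x0,x1,y0,y1,z0,z1 in (('salt',425,495,155,230,.106,.125),('knob',385,425,255,300,.076,.09),('grip',420,475,335,435,.088,.097)):
    m=(u>x0/1.5)&(u<x1/1.5)&(v>y0/1.5)&(v<y1/1.5)&(W[...,2]>z0)&(W[...,2]<z1); P=W[m][:,:2]
    r=cv2.minAreaRect((P*1000).astype(np.float32)); g=np.array(r[0])/1000; print(n,m.sum(),r,'local',((g-t)@M).round(4))
go(.505,.304,.15,3.5)
E
```

```text
slicer [0.51342993 0.19791877] 6.095097853023135 resid [[0.0018, 0.0004], [-0.0016, 0.0004], [-0.0022, 0.0001], [0.002, -0.001]]
salt [0.5043 0.3164] local [0.0035 0.1188]
knob [0.4776 0.256 ] local [-0.0294  0.0616]
grip [0.5141 0.1741] local [-0.0019 -0.0237]
salt 1110 ((506.1535949707031, 310.61083984375), (33.746498107910156, 33.44826889038086), 4.56976318359375) local [0.0047 0.1128]
knob 143 ((479.0104675292969, 246.90440368652344), (12.608332633972168, 12.955235481262207), 4.044613361358643) local [-0.029   0.0524]
grip 1060 ((517.5355224609375, 163.85350036621094), (27.839767456054688, 55.23318099975586), 6.5375142097473145) local [ 0.0005 -0.0343]
slide [ 3.07  4.8  12.01] rot [-0. -0.  0.] | at [0.4591 0.2704 0.2701] j6 1.89 op 0.086 t 1.15
```

```bash
python3 -c "
from h import *
go(.506,.3105,.15,6);go(.506,.3105,.062,6)"
```

```text
slide [ 3.72  4.94 12.01] rot [-0.  -0.  -2.5] | at [0.4591 0.2704 0.2701] j6 1.89 op 0.086 t 1.15
slide [ 3.72  4.94 20.81] rot [-0.  -0.  -2.5] | at [0.4591 0.2704 0.2701] j6 1.89 op 0.086 t 1.15
```

```bash
python3 -m pendant '[{"slide":[1.9,2.5,2],"rot":[0,0,-2.5]},{"slide":[3.7,4.9,5],"rot":[0,0,-2.5]},{"slide":[3.7,4.9,8],"rot":[0,0,-2.5]},{"slide":[3.7,4.9,11],"rot":[0,0,-2.5]},{"slide":[3.7,4.9,14],"rot":[0,0,-2.5]},{"slide":[3.7,4.9,16],"rot":[0,0,-2.5]},{"slide":[3.7,4.9,18],"rot":[0,0,-2.5]},{"slide":[3.7,4.9,19.5],"rot":[0,0,-2.5]},{"slide":[3.7,4.9,20.8],"rot":[0,0,-2.5]},{"slide":[3.7,4.9,20.8],"rot":[0,0,-2.5]}]' 0.85
python3 -m pendant '[{"slide":[0,0,0],"rot":[0,0,0]},{"slide":[0,0,0],"rot":[0,0,0]},{"slide":[0,0,0],"rot":[0,0,0]},{"slide":[0,0,0],"rot":[0,0,0]},{"slide":[0,0,0],"rot":[0,0,0]},{"slide":[0,0,0],"rot":[0,0,0]}]' 0
python3 -c "
from h import *
go(.46,-.225,.19,6)"
```

```text
time_s: 2.15
ee_pos: [0.5045, 0.3105, 0.061]
ee_rot: [-0.001, 0.668, 0.744, -0.001]
contact_force: [-0.0, 0.7, 0.7]
opening: 0.0728
gripper_force: 0.0
time_s: 2.75
ee_pos: [0.5065, 0.3105, 0.0637]
ee_rot: [0.0, 0.669, 0.743, 0.001]
contact_force: [-4.6, -0.5, 10.6]
opening: 0.0374
gripper_force: 59.0
slide [-52.76 -10.19 -12.7 ] rot [ 0.1 -0.1 -0. ] | at [0.5065 0.3105 0.0637] j6 1.88 op 0.037 t 2.75
```

```bash
python3 - <<'E'
from h import *
im,d,W,c=cloud('side'); 
save('s2',im[200:330,220:340],5); np.savez('s2',im=im,W=W)
E
```

```text
(no output)
```

View pics/s2.png

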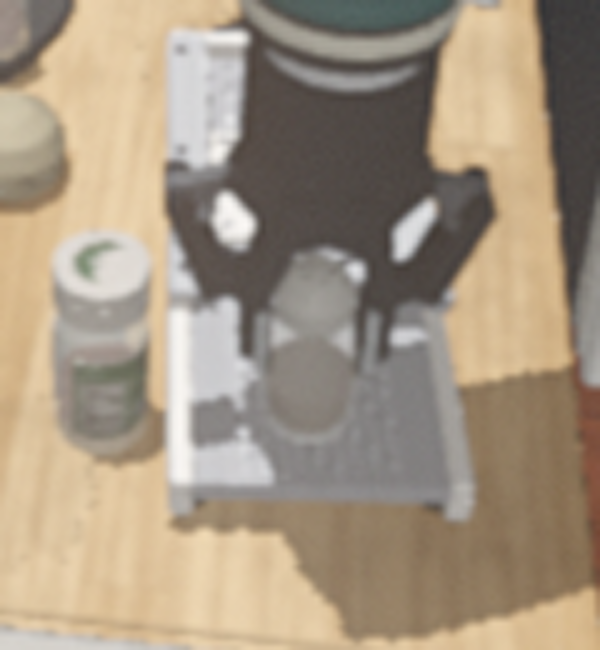

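The side crop shows the salt upright between the fingers, perhaps a little ahead (+y) of the pad centre. I'll measure it.

```bash
python3 - <<'E'
from h import *
D=np.load('s2.npz'); W=D['W']
# crop px: body (310,385)/5+ (220,200); 
for y in range(255,440,15):
    r=int(200+y/5); row=W[r,int(220+270/5):int(220+350/5)]
    print(y,W[r,282].round(4), row[len(row)//2+4].round(4))
im,d,W,c=cloud('wrist'); np.savez('w2',im=im,W=W)
m=(np.abs(W[...,0]-.506)<.04)&(np.abs(W[...,1]-.32)<.04)&(W[...,2]>.104)&(W[...,2]<.13)
P=W[m]; print(m.sum(),P.min(0),P.max(0),P.mean(0))
E
```

```text
255 [0.5107 0.3054 0.1196] [0.498  0.2111 0.0316]
270 [0.5104 0.3147 0.1202] [0.5021 0.3122 0.1188]
285 [0.5099 0.3193 0.1162] [0.5018 0.3201 0.1179]
300 [0.5095 0.3259 0.1142] [0.5014 0.3245 0.1139]
315 [0.5091 0.3311 0.1109] [0.5008 0.3252 0.1061]
330 [0.5084 0.327  0.0981] [0.5002 0.3274 0.0997]
345 [0.5078 0.3277 0.0901] [0.4995 0.3261 0.0896]
360 [0.5072 0.3301 0.0839] [0.4988 0.3271 0.0818]
375 [0.5066 0.3301 0.075 ] [0.4983 0.3299 0.0759]
390 [0.506  0.3319 0.068 ] [0.4976 0.3291 0.0661]
405 [0.5054 0.3321 0.0591] [0.4969 0.3293 0.0572]
420 [0.5047 0.3316 0.0493] [0.4961 0.3285 0.0471]
435 [0.5039 0.3294 0.0374] [0.4952 0.3257 0.0345]
13330 [0.46600176 0.29270919 0.10400189] [0.54599821 0.32896694 0.12999512] [0.50503225 0.31643051 0.11529886]
```

```bash
python3 -m pendant '[{"slide":[0,0,0],"rot":[0,0,0]},{"slide":[0,0,0],"rot":[0,0,0]},{"slide":[0,0,0],"rot":[0,0,0]},{"slide":[0,0,0.5],"rot":[0,0,0]},{"slide":[0,0,0.9],"rot":[0,0,0]},{"slide":[0,0,0.9],"rot":[0,0,0]}]' 0.7
python3 -m pendant '[{"slide":[0,0,0],"rot":[0,0,0]},{"slide":[0,0,0],"rot":[0,0,0]},{"slide":[0,0,0],"rot":[0,0,0]},{"slide":[0,0,0],"rot":[0,0,0]},{"slide":[0,0,0],"rot":[0,0,0]},{"slide":[0,0,0],"rot":[0,0,0]}]' 0
```

```text
time_s: 3.45
ee_pos: [0.5059, 0.3098, 0.0524]
ee_rot: [-0.0, 0.669, 0.743, -0.001]
contact_force: [0.0, -0.2, 0.4]
opening: 0.0601
gripper_force: 0.0
time_s: 4.05
ee_pos: [0.5062, 0.31, 0.0537]
ee_rot: [0.0, 0.669, 0.743, 0.0]
contact_force: [-2.0, -0.2, 5.8]
opening: 0.0398
gripper_force: 59.9
```

```bash
python3 -m pendant '[{"slide":[0,0,-0.5],"rot":[0,0,0]},{"slide":[0,0,-1],"rot":[0,0,0]},{"slide":[0,0,-2],"rot":[0,0,0]},{"slide":[0,0,-3.5],"rot":[0,0,0]},{"slide":[0,0,-5.5],"rot":[0,0,0]},{"slide":[0,0,-7.5],"rot":[0,0,0]},{"slide":[0,0,-9.5],"rot":[0,0,0]},{"slide":[0,0,-11],"rot":[0,0,0]},{"slide":[0,0,-11.5],"rot":[0,0,0]},{"slide":[0,0,-11.5],"rot":[0,0,0]}]'
python3 - <<'E'
from h import *
im,d,W,c=cloud('side')
save('s3',im[120:330,200:340],2.8)
p=env.get_state()['ee_pos']
m=(abs(W[...,0]-p[0])<.018)&(abs(W[...,1]-p[1]-.02)<.012)&(W[...,2]>.06)
print(W[m][:,2].min(), p)
go(.46,-.225,.17,6)
E
```

```text
time_s: 5.05
ee_pos: [0.5066, 0.3101, 0.169]
ee_rot: [0.0, 0.669, 0.743, 0.001]
contact_force: [-0.7, 0.7, -0.4]
opening: 0.0396
gripper_force: 60.6
0.14701781590612117 [0.50624588 0.30995454 0.16819291]
slide [-52.73 -10.15  -0.18] rot [ 0. -0. -0.] | at [0.5062 0.31   0.1682] j6 1.88 op 0.04 t 5.1
```

View pics/s3.png

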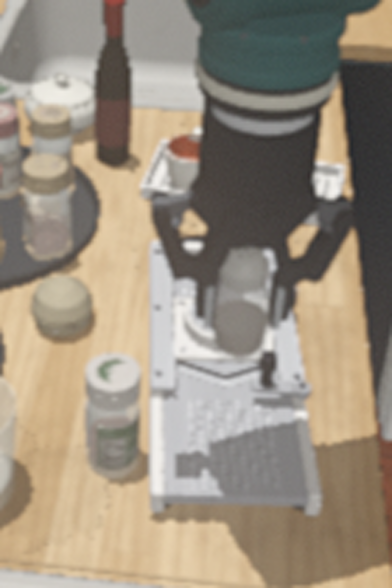

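The side view shows the salt hanging upright in the fingers, clear of the bed; carry it past the tray.

```bash
python3 -m pendant '[{"slide":[-2,-0.4,0],"rot":[0,0,0]},{"slide":[-5,-1,0],"rot":[0,0,0]},{"slide":[-8.5,-1.7,0],"rot":[0,0,0]},{"slide":[-12,-2.4,0],"rot":[0,0,0]},{"slide":[-15.5,-3.1,0],"rot":[0,0,0]},{"slide":[-19,-3.8,0],"rot":[0,0,0]},{"slide":[-22.5,-4.4,0],"rot":[0,0,0]},{"slide":[-26,-5,0],"rot":[0,0,0]},{"slide":[-29.5,-5.7,0],"rot":[0,0,0]},{"slide":[-33,-6.4,0],"rot":[0,0,0]}]'
python3 -m pendant '[{"slide":[-3.5,-0.7,0],"rot":[0,0,0]},{"slide":[-7,-1.4,0],"rot":[0,0,0]},{"slide":[-10.5,-2.1,0],"rot":[0,0,0]},{"slide":[-14,-2.7,0],"rot":[0,0,0]},{"slide":[-17,-3.3,0],"rot":[0,0,0]},{"slide":[-19,-3.7,0],"rot":[0,0,0]},{"slide":[-19.7,-3.8,0],"rot":[0,0,0]},{"slide":[-19.7,-3.8,2],"rot":[0,0,0]},{"slide":[-19.7,-3.8,5],"rot":[0,0,0]},{"slide":[-19.7,-3.8,8],"rot":[0,0,0]}]'
python3 -c "
from h import *
go(.46,-.225,.023,6)
im,d,W,c=cloud('top'); p=env.get_state()['ee_pos']; print(W[int(340/1.5),int(525/1.5)])
im,d,W,c=cloud('side')
m=(abs(W[...,0]-p[0])<.02)&(abs(W[...,1]-p[1]-.02)<.012)&(W[...,2]>.02);print(np.percentile(W[m][:,2],[0,2,5]) if m.any() else 0)"
```

```text
time_s: 6.1
ee_pos: [0.4761, -0.0262, 0.1675]
ee_rot: [-0.001, 0.669, 0.743, -0.0]
contact_force: [1.1, 1.0, -0.3]
opening: 0.0401
gripper_force: 60.6
time_s: 7.1
ee_pos: [0.4594, -0.224, 0.0871]
ee_rot: [0.0, 0.669, 0.743, 0.0]
contact_force: [0.0, -0.3, -0.8]
opening: 0.0399
gripper_force: 60.6
slide [-0.1   0.05  6.41] rot [ 0. -0. -0.] | at [ 0.4594 -0.224   0.0871] j6 0.85 op 0.04 t 7.1
[ 0.49562136 -0.23391783  0.00151558]
[0.05669171 0.06378232 0.06848444]
```

```bash
python3 -m pendant '[{"slide":[0,0,1.5],"rot":[0,0,0]},{"slide":[0,0,3],"rot":[0,0,0]},{"slide":[0,0,4.5],"rot":[0,0,0]},{"slide":[0,0,5.3],"rot":[0,0,0]},{"slide":[0,0,5.8],"rot":[0,0,0]},{"slide":[0,0,6.1],"rot":[0,0,0]},{"slide":[0,0,6.3],"rot":[0,0,0]},{"slide":[0,0,6.4],"rot":[0,0,0]},{"slide":[0,0,6.4],"rot":[0,0,0]}]'
```

```text
time_s: 8.1
ee_pos: [0.4596, -0.2248, 0.0245]
ee_rot: [0.0, 0.669, 0.743, 0.0]
contact_force: [0.1, -0.5, -0.5]
opening: 0.0396
gripper_force: 61.0
```

```bash
python3 -m pendant '[{"slide":[0,0,0.1],"rot":[0,0,0]},{"slide":[0,0,0.2],"rot":[0,0,0]},{"slide":[0,0,0.3],"rot":[0,0,0]}]'
```

```text
time_s: 8.4
ee_pos: [0.46, -0.2252, 0.0233]
ee_rot: [0.001, 0.669, 0.743, -0.0]
contact_force: [-11.9, 7.4, 57.2]
opening: 0.0397
gripper_force: 66.7
```

```bash
python3 -m pendant '[{"slide":[0,0,-0.1],"rot":[0,0,0]},{"slide":[0,0,-0.2],"rot":[0,0,0]},{"slide":[0,0,-0.2],"rot":[0,0,0]}]'
python3 -m pendant '[{"slide":[0,0,0],"rot":[0,0,0]},{"slide":[0,0,0],"rot":[0,0,0]},{"slide":[0,0,0],"rot":[0,0,0]},{"slide":[0,0,0],"rot":[0,0,0]},{"slide":[0,0,-1.5],"rot":[0,0,0]},{"slide":[0,0,-4],"rot":[0,0,0]},{"slide":[0,0,-8],"rot":[0,0,0]},{"slide":[0,0,-12],"rot":[0,0,0]},{"slide":[0,0,-16],"rot":[0,0,0]},{"slide":[0,0,-18],"rot":[0,0,0]}]' 0.75
python3 - <<'E'
from h import *
im,d,W,c=cloud('side')
for z in (.01,.03,.05,.06,.08):
    m=(abs(W[...,0]-.46)<.03)&(abs(W[...,1]+.215)<.03)&(abs(W[...,2]-z)<.005); print(z,m.sum(),W[m].mean(0).round(4),W[m].min(0).round(3),W[m].max(0).round(3))
im,d,W,c=cloud('top'); np.savez('top2',im=im,W=W)
t=np.array([.5134,.1979]); a=np.radians(6.1); M=np.array([[np.cos(a),-np.sin(a)],[np.sin(a),np.cos(a)]])
print('pivot',M@[-.0595,.055]+t)
k=np.array([.479,.2469]); print('knob',k)
# fingers line along track (y of slicer) or x
go(.479,.2469,.17,6); go(.479,.2469,.17,96)
E
```

```text
time_s: 8.7
ee_pos: [0.4597, -0.2249, 0.0237]
ee_rot: [0.0, 0.669, 0.743, 0.0]
contact_force: [-1.8, 1.2, 11.1]
opening: 0.0397
gripper_force: 62.1
time_s: 9.7
ee_pos: [0.4601, -0.2252, 0.2065]
ee_rot: [0.002, 0.669, 0.743, 0.0]
contact_force: [0.4, 0.1, -0.5]
opening: 0.0639
gripper_force: 0.0
0.01 27 [ 0.4639 -0.2079  0.01  ] [ 0.443 -0.221  0.005] [ 0.48  -0.2    0.015]
0.03 32 [ 0.4623 -0.207   0.0299] [ 0.442 -0.218  0.025] [ 0.483 -0.199  0.035]
0.05 34 [ 0.4638 -0.2087  0.0499] [ 0.447 -0.221  0.045] [ 0.481 -0.204  0.055]
0.06 26 [ 0.4639 -0.2096  0.0601] [ 0.448 -0.219  0.055] [ 0.478 -0.206  0.065]
0.08 36 [ 0.4639 -0.2107  0.0801] [ 0.447 -0.224  0.075] [ 0.48  -0.2    0.085]
pivot [0.44839237 0.24626587]
knob [0.479  0.2469]
slide [46.8   6.73  3.47] rot [ 0.2  0.2 -0. ] | at [ 0.4606 -0.2255  0.2059] j6 0.85 op 0.064 t 9.8
slide [46.8   6.73  3.47] rot [ 0.3 -0.  90. ] | at [ 0.4606 -0.2255  0.2059] j6 0.85 op 0.064 t 9.8
```

```bash
python3 -c "
from h import *
go(.479,.2469,.16,51)"
```

```text
slide [46.8   6.72  4.47] rot [  0.1   0.2 -45. ] | at [ 0.4606 -0.2255  0.2059] j6 0.85 op 0.064 t 9.8
```

```bash
python3 -m pendant '[{"slide":[2,0,0],"rot":[0,0,0]},{"slide":[6,0.5,0],"rot":[0,0,0]},{"slide":[10,1.5,0],"rot":[0,0,-6]},{"slide":[14.5,2,0],"rot":[0,0,-12]},{"slide":[19,2.7,0],"rot":[0,0,-18]},{"slide":[23.5,3.4,0],"rot":[0,0,-24]},{"slide":[28,4,0],"rot":[0,0,-30]},{"slide":[32.5,4.7,0],"rot":[0,0,-36]},{"slide":[37,5.3,0],"rot":[0,0,-42]},{"slide":[40,5.8,0],"rot":[0,0,-45]}]' 0.5
python3 -c "
from h import *
go(.479,.2469,.056,51)"
```

```text
time_s: 10.8
ee_pos: [0.4749, 0.1817, 0.2022]
ee_rot: [-0.001, 0.332, 0.943, -0.0]
contact_force: [0.6, -1.0, 0.2]
opening: 0.0428
gripper_force: 0.0
slide [ 3.75  5.36 14.62] rot [-0.  -0.1  0.3] | at [0.4749 0.1817 0.2022] j6 0.88 op 0.043 t 10.8
```

```bash
python3 -m pendant '[{"slide":[1.8,2.7,1],"rot":[0,0,0]},{"slide":[3.7,5.3,3],"rot":[0,0,0]},{"slide":[3.7,5.4,6],"rot":[0,0,0]},{"slide":[3.7,5.4,8],"rot":[0,0,0]},{"slide":[3.7,5.4,8],"rot":[0,0,0]}]'
python3 - <<'E'
from h import *
im,d,W,c=cloud('wrist')
m=(abs(W[...,0]-.479)<.02)&(abs(W[...,1]-.247)<.02)&(W[...,2]>.076)&(W[...,2]<.09)
P=W[m]; print(m.sum(),P.min(0).round(4),P.max(0).round(4))
m=(abs(W[...,0]-.516)<.04)&(abs(W[...,1]-.163)<.06)&(W[...,2]>.088)&(W[...,2]<.097)
P=W[m]; print(m.sum(),cv2.minAreaRect((P[:,:2]*1000).astype(np.float32)) if len(P) else 0)
go(.479,.2469,.056,51)
E
```

```text
time_s: 11.3
ee_pos: [0.479, 0.244, 0.1201]
ee_rot: [-0.002, 0.334, 0.943, -0.002]
contact_force: [-0.4, -0.4, 0.5]
opening: 0.0429
gripper_force: 0.0
440 [0.4715 0.2399 0.076 ] [0.4854 0.2533 0.0845]
1280 ((515.8228149414062, 174.1344757080078), (26.970779418945312, 35.435829162597656), 6.00271463394165)
slide [0.24 0.18 6.59] rot [-0.2 -0.1 -0. ] | at [0.4799 0.2441 0.1219] j6 1.0 op 0.043 t 11.35
```

```bash
python3 -m pendant '[{"slide":[0.2,0.2,2],"rot":[0,0,0]},{"slide":[0.2,0.2,4],"rot":[0,0,0]},{"slide":[0.2,0.2,5.5],"rot":[0,0,0]},{"slide":[0.2,0.2,6.5],"rot":[0,0,0]},{"slide":[0.2,0.2,6.5],"rot":[0,0,0]}]'
python3 -m pendant '[{"slide":[0,0,0],"rot":[0,0,0]},{"slide":[0,0,0],"rot":[0,0,0]},{"slide":[0,0,0],"rot":[0,0,0]},{"slide":[0,0,0],"rot":[0,0,0]},{"slide":[0,0,0],"rot":[0,0,0]}]' 0
python3 - <<'E'
from h import *
s=env.get_state(); R0=q(s['ee_rot']); p=np.array(s['ee_pos']); pv=np.array([.4484,.2463])
r=p[:2]-pv; print(p,np.hypot(*r),np.degrees(np.arctan2(r[1],r[0])))
a0=np.degrees(np.arctan2(.2466-.2463,.4785-.4484))
k0=pv+.030*np.array([np.cos(np.radians(a0)),np.sin(np.radians(a0))])
for a in range(-6,-91,-6):
    k=pv+.030*np.array([np.cos(np.radians(a)),np.sin(np.radians(a))]); print(a,(R0.inv().apply([*(k-k0),0])*100).round(2))
E
```

```text
time_s: 11.85
ee_pos: [0.4805, 0.2469, 0.058]
ee_rot: [-0.0, 0.334, 0.942, -0.0]
contact_force: [-0.4, -0.5, 0.5]
opening: 0.0425
gripper_force: 0.0
time_s: 12.35
ee_pos: [0.4812, 0.2473, 0.0592]
ee_rot: [0.001, 0.334, 0.943, 0.0]
contact_force: [-1.8, -1.9, 7.2]
opening: 0.011
gripper_force: 58.5
[0.48116062 0.24730047 0.05922001] 0.032775892772464524 1.7491946893674784
-6 [-0.2  -0.28 -0.  ]
-12 [-0.36 -0.55 -0.  ]
-18 [-0.49 -0.84 -0.  ]
-24 [-0.59 -1.13 -0.  ]
-30 [-0.65 -1.44 -0.  ]
-36 [-0.68 -1.75 -0.  ]
-42 [-0.68 -2.07 -0.  ]
-48 [-0.65 -2.38 -0.  ]
-54 [-0.59 -2.69 -0.  ]
-60 [-0.49 -2.99 -0.  ]
-66 [-0.36 -3.27 -0.  ]
-72 [-0.21 -3.54 -0.  ]
-78 [-0.02 -3.8  -0.  ]
-84 [ 0.19 -4.03 -0.  ]
-90 [ 0.42 -4.24 -0.01]
```

```bash
python3 -m pendant '[{"slide":[-0.1,-0.14,0],"rot":[0,0,0]},{"slide":[-0.2,-0.28,0],"rot":[0,0,0]},{"slide":[-0.36,-0.55,0],"rot":[0,0,0]},{"slide":[-0.49,-0.84,0],"rot":[0,0,0]},{"slide":[-0.59,-1.13,0],"rot":[0,0,0]},{"slide":[-0.65,-1.44,0],"rot":[0,0,0]},{"slide":[-0.68,-1.75,0],"rot":[0,0,0]},{"slide":[-0.68,-2.07,0],"rot":[0,0,0]}]'
python3 -m pendant '[{"slide":[0.03,-0.31,0],"rot":[0,0,0]},{"slide":[0.09,-0.62,0],"rot":[0,0,0]},{"slide":[0.19,-0.92,0],"rot":[0,0,0]},{"slide":[0.32,-1.2,0],"rot":[0,0,0]},{"slide":[0.47,-1.47,0],"rot":[0,0,0]},{"slide":[0.66,-1.73,0],"rot":[0,0,0]},{"slide":[0.87,-1.96,0],"rot":[0,0,0]},{"slide":[0.87,-1.96,0],"rot":[0,0,0]},{"slide":[0.87,-1.96,0],"rot":[0,0,0]}]'
```

```text
time_s: 13.15
ee_pos: [0.4786, 0.2274, 0.0601]
ee_rot: [0.005, 0.335, 0.942, 0.002]
contact_force: [27.7, 5.1, -12.1]
opening: 0.0108
gripper_force: 58.5
time_s: 14.05
ee_pos: [0.4567, 0.2163, 0.0597]
ee_rot: [0.003, 0.335, 0.942, 0.0]
contact_force: [9.6, -10.6, 4.5]
opening: 0.0108
gripper_force: 62.0
```

```bash
python3 -m pendant '[{"slide":[0,0,0],"rot":[0,0,0]},{"slide":[0,0,0],"rot":[0,0,0]},{"slide":[0,0,0],"rot":[0,0,0]},{"slide":[0,0,-3],"rot":[0,0,0]},{"slide":[0,0,-6.5],"rot":[0,0,0]},{"slide":[0,0,-9],"rot":[0,0,0]},{"slide":[0,0,-9],"rot":[0,0,0]}]' 0.5
python3 - <<'E'
from h import *
im,d,W,c=cloud('wrist'); np.savez('w3',im=im,W=W); save('w3',im)
t=np.array([.5134,.1979]); a=np.radians(6.1); M=np.array([[np.cos(a),-np.sin(a)],[np.sin(a),np.cos(a)]])
m=(abs(W[...,0]-.454)<.022)&(abs(W[...,1]-.2165)<.022)&(W[...,2]>.076)&(W[...,2]<.09)
P=W[m]; print(m.sum(),P.min(0).round(4),P.max(0).round(4)); k=(P.min(0)+P.max(0))[:2]/2; print('local',(k-t)@M)
for cn in('wrist','top'):
    if cn=='top': _,_,W,_=cloud('top')
    m=(abs(W[...,0]-.516)<.04)&(abs(W[...,1]-.163)<.06)&(W[...,2]>.086)&(W[...,2]<.098)
    P=W[m]; print(cn,m.sum(),cv2.minAreaRect((P[:,:2]*1000).astype(np.float32)) if len(P) else 0)
g=M@[.0005,-.0343]+t; print('grip',g)
go(*g,.17,6)
E
```

```text
time_s: 14.75
ee_pos: [0.4551, 0.2176, 0.1513]
ee_rot: [0.002, 0.334, 0.943, 0.001]
contact_force: [-0.0, 1.0, -0.7]
opening: 0.0428
gripper_force: 0.0
333 [0.4479 0.2113 0.0761] [0.4613 0.2247 0.0848]
local [-0.05632342  0.02626069]
wrist 2482 ((516.35546875, 164.48692321777344), (28.930557250976562, 56.671119689941406), 5.648669242858887)
top 178 ((517.48095703125, 161.8021697998047), (29.583349227905273, 57.29719161987305), 5.486248970031738)
grip [0.51754203 0.16384734]
slide [-8.31 -0.13 -2.16] rot [ 0.  0. 45.] | at [0.4538 0.2172 0.1483] j6 0.97 op 0.042 t 14.85
```

View pics/w3.png

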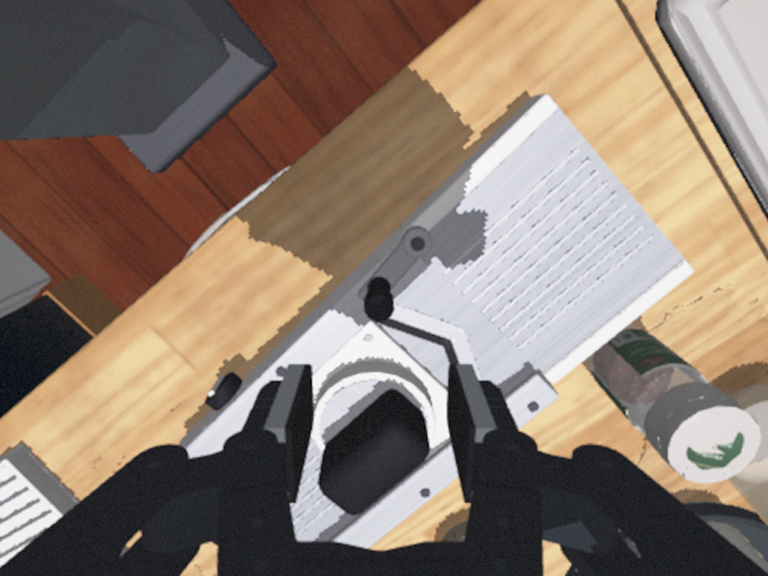

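The stop's knob now sits at (378,300) px, on the rail line with the pivot at (417,241) px, giving an angle of about 1.46 rad, so the track is free. Next is the holder grip.

```bash
python3 -m pendant '[{"slide":[-2,0,0],"rot":[0,0,7]},{"slide":[-5,0,0],"rot":[0,0,15]},{"slide":[-8,-0.1,0],"rot":[0,0,23]},{"slide":[-8.3,-0.1,0],"rot":[0,0,31]},{"slide":[-8.3,-0.1,0],"rot":[0,0,39]},{"slide":[-8.3,-0.1,0],"rot":[0,0,45]},{"slide":[-8.3,-0.1,0],"rot":[0,0,45]}]' 0.65
python3 -c "
from h import *
go(.517,.164,.055,6)"
```

```text
time_s: 15.55
ee_pos: [0.517, 0.1639, 0.147]
ee_rot: [-0.001, 0.67, 0.742, -0.001]
contact_force: [-0.4, -0.1, -1.5]
opening: 0.0556
gripper_force: 0.0
slide [0.01 0.02 9.2 ] rot [-0.1  0.  -0.1] | at [0.517  0.1639 0.147 ] j6 1.63 op 0.056 t 15.55
```

```bash
python3 -m pendant '[{"slide":[0,0,2],"rot":[0,0,0]},{"slide":[0,0,4.5],"rot":[0,0,0]},{"slide":[0,0,6.5],"rot":[0,0,0]},{"slide":[0,0,8],"rot":[0,0,0]},{"slide":[0,0,8.7],"rot":[0,0,0]},{"slide":[0,0,8.9],"rot":[0,0,0]},{"slide":[0,0,8.9],"rot":[0,0,0]}]'
python3 -m pendant '[{"slide":[0,0,0],"rot":[0,0,0]},{"slide":[0,0,0],"rot":[0,0,0]},{"slide":[0,0,0],"rot":[0,0,0]},{"slide":[0,0,0],"rot":[0,0,0]},{"slide":[0,0,0],"rot":[0,0,0]}]' 0
python3 -c "
from h import *
t=np.array([.5134,.1979]); a=np.radians(6); M=np.array([[np.cos(a),-np.sin(a)],[np.sin(a),np.cos(a)]])
p=env.get_state()['ee_pos'];l=(p[:2]-t)@M;print(l)
go(*(np.array([.5170,.164])+M@[0,.135]),.055,6)"
```

```text
time_s: 16.25
ee_pos: [0.5176, 0.1641, 0.0594]
ee_rot: [-0.0, 0.669, 0.743, -0.0]
contact_force: [1.0, -0.0, 0.1]
opening: 0.0554
gripper_force: 0.0
time_s: 16.75
ee_pos: [0.5181, 0.1641, 0.06]
ee_rot: [0.0, 0.669, 0.743, 0.001]
contact_force: [-1.0, -0.0, 6.0]
opening: 0.0289
gripper_force: 60.3
[ 0.00111811 -0.03410546]
slide [13.5  -0.12  0.5 ] rot [ 0.1 -0.  -0. ] | at [0.5181 0.1641 0.06  ] j6 1.62 op 0.029 t 16.75
```

```bash
python3 -m pendant '[{"slide":[0.5,0,0],"rot":[0,0,0]},{"slide":[1.2,0,0],"rot":[0,0,0]},{"slide":[2,0,0],"rot":[0,0,0]},{"slide":[3,0,0],"rot":[0,0,0]},{"slide":[4,0,0],"rot":[0,0,0]},{"slide":[5,0,0],"rot":[0,0,0]},{"slide":[6,0,0],"rot":[0,0,0]},{"slide":[6.5,0,0],"rot":[0,0,0]}]'
```

```text
time_s: 17.55
ee_pos: [0.5115, 0.229, 0.06]
ee_rot: [0.001, 0.669, 0.743, 0.0]
contact_force: [1.1, -4.4, 6.8]
opening: 0.0296
gripper_force: 60.1
```

```bash
python3 -m pendant '[{"slide":[1,0,0],"rot":[0,0,0]},{"slide":[2,0,0],"rot":[0,0,0]},{"slide":[3,0,0],"rot":[0,0,0]},{"slide":[4,0,0],"rot":[0,0,0]},{"slide":[5,0,0],"rot":[0,0,0]},{"slide":[6,0,0],"rot":[0,0,0]},{"slide":[6.8,0,0],"rot":[0,0,0]},{"slide":[6.9,0,0],"rot":[0,0,0]},{"slide":[6.9,0,0],"rot":[0,0,0]}]'
python3 - <<'E'
from h import *
t=np.array([.5134,.1979]); a=np.radians(6); M=np.array([[np.cos(a),-np.sin(a)],[np.sin(a),np.cos(a)]])
p=env.get_state()['ee_pos'];print((p[:2]-t)@M)
im,d,W,c=cloud('side'); save('s4',im[150:330,200:350],3.3)
# tray fit from clean top image: wall tops
D=np.load('top.npz');W=D['W'];im=D['im']
v,u=np.mgrid[0:384,0:512]
m=(u>438/1.5)&(u<512/1.5)&(v>276/1.5)&(v<394/1.5)
S=cv2.cvtColor(im,cv2.COLOR_RGB2HSV)[...,1]
m1=m&(W[...,2]<.03)&(S<45); r=cv2.minAreaRect((W[m1][:,:2]*1000).astype(np.float32)); print(m1.sum(),r)
Image=im[180:265,290:345]; save('t4',Image,9)
E
```

```text
time_s: 18.45
ee_pos: [0.5043, 0.2978, 0.0601]
ee_rot: [0.0, 0.669, 0.743, 0.001]
contact_force: [-0.2, 0.9, 5.0]
opening: 0.0296
gripper_force: 60.1
[0.00134599 0.1002749 ]
1962 ((501.9848327636719, -121.50357055664062), (106.1432113647461, 219.0072021484375), 82.4090805053711)
```

View pics/s4.png

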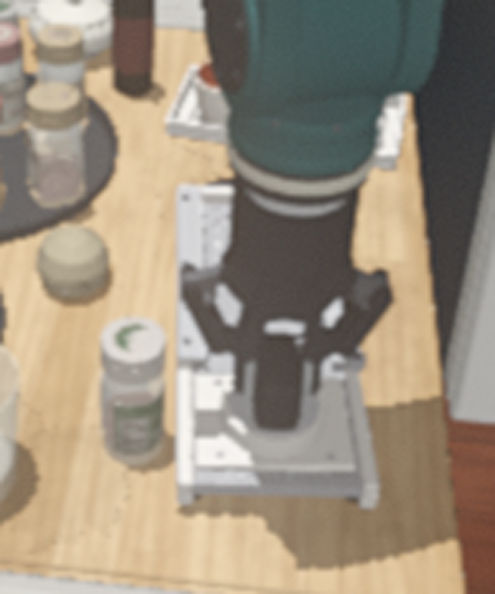

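The holder sits flat in the open bay, gripped at its bar with nothing in its way, and the tray fit matches 219 x 106 mm. Lift and carry.

```bash
python3 -m pendant '[{"slide":[0,0,-0.7],"rot":[0,0,0]},{"slide":[0,0,-1.5],"rot":[0,0,0]},{"slide":[0,0,-3],"rot":[0,0,0]},{"slide":[0,0,-5],"rot":[0,0,0]},{"slide":[0,0,-7],"rot":[0,0,0]},{"slide":[0,0,-9],"rot":[0,0,0]},{"slide":[0,0,-10.5],"rot":[0,0,0]},{"slide":[0,0,-11],"rot":[0,0,0]},{"slide":[0,0,-11],"rot":[0,0,0]}]'
python3 -c "
from h import *
go(.456,-.1154,.17,-7.6)"
```

```text
time_s: 19.4
ee_pos: [0.504, 0.2974, 0.17]
ee_rot: [0.0, 0.669, 0.743, 0.001]
contact_force: [-0.2, 0.3, -2.2]
opening: 0.0292
gripper_force: 59.5
slide [-4.055e+01 -9.050e+00 -3.000e-02] rot [ 0.1 -0.  13.6] | at [0.504  0.2974 0.17  ] j6 1.86 op 0.029 t 19.4
```

```bash
python3 -m pendant '[{"slide":[-1.5,-0.4,0],"rot":[0,0,0]},{"slide":[-4.5,-1,0],"rot":[0,0,1]},{"slide":[-8,-1.8,0],"rot":[0,0,2]},{"slide":[-11.5,-2.6,0],"rot":[0,0,4]},{"slide":[-15,-3.4,0],"rot":[0,0,5]},{"slide":[-18.5,-4.2,0],"rot":[0,0,6]},{"slide":[-22,-5,0],"rot":[0,0,7]},{"slide":[-25.5,-5.8,0],"rot":[0,0,8]},{"slide":[-29,-6.5,0],"rot":[0,0,9]},{"slide":[-32,-7.2,0],"rot":[0,0,10]}]'
python3 -c "
from h import *
go(.456,-.1154,.17,-7.6)"
```

```text
time_s: 20.4
ee_pos: [0.464, -0.0304, 0.1686]
ee_rot: [-0.0, 0.732, 0.681, -0.0]
contact_force: [-0.5, 0.3, -1.9]
opening: 0.0295
gripper_force: 59.5
slide [-8.53 -0.18 -0.14] rot [-0.1  0.   3.5] | at [ 0.464  -0.0304  0.1686] j6 1.4 op 0.029 t 20.4
```

```bash
python3 -m pendant '[{"slide":[-2.5,0,0],"rot":[0,0,1]},{"slide":[-5.5,-0.1,0],"rot":[0,0,2]},{"slide":[-8,-0.2,0],"rot":[0,0,3]},{"slide":[-8.5,-0.2,0],"rot":[0,0,3.5]},{"slide":[-8.5,-0.2,0],"rot":[0,0,3.5]},{"slide":[-8.5,-0.2,0],"rot":[0,0,3.5]}]'
python3 - <<'E'
from h import *
s=env.get_state(); print(s['ee_pos'])
im,d,W,c=cloud('wrist'); save('w5',im); np.savez('w5',im=im,W=W)
E
```

```text
time_s: 21.0
ee_pos: [0.4569, -0.1125, 0.1689]
ee_rot: [-0.0, 0.752, 0.659, -0.0]
contact_force: [0.6, -0.0, -2.4]
opening: 0.0294
gripper_force: 59.5
[ 0.45685484 -0.11254369  0.16894867]
```

View pics/w5.png

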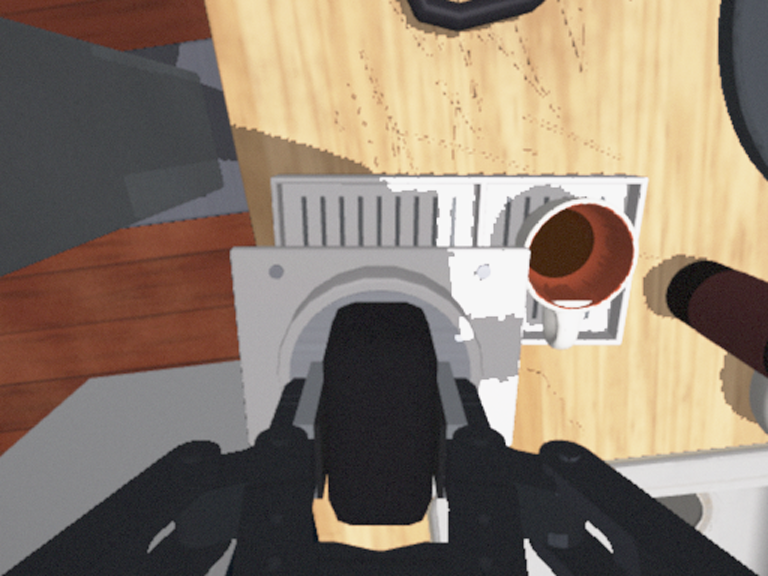

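The wrist view shows the tray's +y edge from (272,178) to (648,177), the right edge down to (620,345), the divider at about (478,180), and the held plate's edge from (232,248) to (529,248), with the cup clear of the plate.

```bash
python3 - <<'E'
from h import *
c=vision.get_calibration('wrist'); p=env.get_state()['ee_pos']
A,B,C,Dv=[ray(c,*x,.018) for x in((272,178),(648,177),(620,345),(478,181))]
ex=(B-A)/np.linalg.norm(B-A); ey=np.array([-ex[1],ex[0]])
print(np.linalg.norm(B-A),np.linalg.norm(C-B),'yaw',np.degrees(np.arctan2(ex[1],ex[0])),'div',np.linalg.norm(Dv-A))
mid=(A+B)/2; ctr=mid-ey*.053; bay=ctr-ex*.0465; print('tray',ctr,'bay',bay)
zb=p[2]-.030+.006
P,Q=ray(c,232,248,zb),ray(c,529,248,zb); e=(Q-P)/np.linalg.norm(Q-P); print('plate',np.linalg.norm(Q-P),np.degrees(np.arctan2(e[1],e[0])),'ctr',(P+Q)/2-np.array([-e[1],e[0]])*.04,'tcp',p)
go(*bay,.05,np.degrees(np.arctan2(ex[1],ex[0])))
E
```

```text
0.2167167536657192 0.10584372981370588 yaw -7.301548622949234 div 0.11894295146886553
tray [ 0.50312883 -0.12113242] bay [ 0.45700589 -0.11522267]
plate 0.10149167844102797 -7.442519819043888 ctr [ 0.4578271  -0.11316996] tcp [ 0.45703729 -0.11234341  0.16904861]
slide [-0.29  0.04 11.9 ] rot [-0.  -0.  -0.2] | at [ 0.457  -0.1123  0.169 ] j6 1.29 op 0.029 t 21.05
```

```bash
python3 -m pendant '[{"slide":[-0.2,0,1],"rot":[0,0,0]},{"slide":[-0.2,0,3],"rot":[0,0,0]},{"slide":[-0.2,0,5.5],"rot":[0,0,0]},{"slide":[-0.2,0,8],"rot":[0,0,0]},{"slide":[-0.2,0,10],"rot":[0,0,0]},{"slide":[-0.2,0,11.3],"rot":[0,0,0]},{"slide":[-0.2,0,12.2],"rot":[0,0,0]},{"slide":[-0.2,0,12.8],"rot":[0,0,0]},{"slide":[-0.2,0,13],"rot":[0,0,0]},{"slide":[-0.2,0,13],"rot":[0,0,0]}]'
python3 -m pendant '[{"slide":[0,0,0.1],"rot":[0,0,0]},{"slide":[0,0,0.2],"rot":[0,0,0]},{"slide":[0,0,0.3],"rot":[0,0,0]},{"slide":[0,0,0.4],"rot":[0,0,0]}]'
```

```text
time_s: 22.05
ee_pos: [0.4572, -0.115, 0.0394]
ee_rot: [0.0, 0.752, 0.659, 0.0]
contact_force: [0.5, 0.4, -2.3]
opening: 0.0292
gripper_force: 59.5
time_s: 22.45
ee_pos: [0.4572, -0.1151, 0.0353]
ee_rot: [0.0, 0.752, 0.659, 0.0]
contact_force: [0.4, 0.1, -1.3]
opening: 0.0294
gripper_force: 59.5
```

```bash
python3 -m pendant '[{"slide":[0,0,0.05],"rot":[0,0,0]},{"slide":[0,0,0.1],"rot":[0,0,0]},{"slide":[0,0,0.15],"rot":[0,0,0]}]'
```

```text
time_s: 22.75
ee_pos: [0.4571, -0.1151, 0.034]
ee_rot: [0.0, 0.752, 0.659, 0.0]
contact_force: [-5.0, 2.3, 15.4]
opening: 0.0293
gripper_force: 61.7
```

Down on the floor; release and retreat.

```bash
python3 -m pendant '[{"slide":[0,0,0],"rot":[0,0,0]},{"slide":[0,0,0],"rot":[0,0,0]},{"slide":[0,0,0],"rot":[0,0,0]},{"slide":[0,0,0],"rot":[0,0,0]},{"slide":[0,0,-1.5],"rot":[0,0,0]},{"slide":[0,0,-4],"rot":[0,0,0]},{"slide":[0,0,-8],"rot":[0,0,0]},{"slide":[0,0,-12],"rot":[0,0,0]},{"slide":[0,0,-16],"rot":[0,0,0]},{"slide":[0,0,-18],"rot":[0,0,0]}]' 0.65
python3 - <<'E'
from h import *
im,d,W,c=cloud('side'); save('s6',im[100:330,150:350],2.6)
im,d,W,c=cloud('wrist')
m=(abs(W[...,0]-.457)<.05)&(abs(W[...,1]+.115)<.05)&(W[...,2]>.06)&(W[...,2]<.075)
P=W[m]; print(m.sum(),P[:,2].min(),P[:,2].max(),cv2.minAreaRect((P[:,:2]*1000).astype(np.float32)))
E
```

```text
time_s: 23.75
ee_pos: [0.4578, -0.1154, 0.217]
ee_rot: [0.002, 0.752, 0.659, 0.001]
contact_force: [0.7, -0.5, -1.3]
opening: 0.0557
gripper_force: 0.0
1766 0.060018958364784325 0.06777811373635395 ((458.22039794921875, -114.67929077148438), (56.15803527832031, 29.638778686523438), 83.06295013427734)
```

View pics/s6.png

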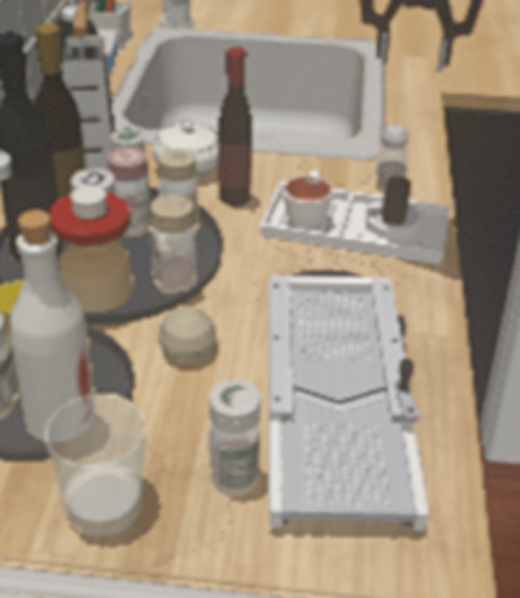

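The holder sits flat in the tray (bar grip at (397,200) px, top at 66 mm). The salt stands upright behind it at (393,155), the cup and other items are undisturbed, and the stop is along the rail.

```bash
python3 -c "
from station import env
print(env.job_done())"
```

```text
the job is handed in; nothing more can be done
None
```

The job is handed in, with no verdict returned: the holder sits flat in the tray's front compartment, let go; the salt shaker stands upright on the worktop to the right of the tray; the stop is turned back along the rail (about 1.46 rad); and nothing else looks moved in the last picture.

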